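# Mark a bar in the sloping-plunger marking fixture

## Task

Lay the blue-banded bar in the two vees of the marking fixture and slide it home, so that its end meets the blue end stop under the marker. Only when it is home, press the red head of the sloping marker plunger right down to its stop, let it spring back up, and leave the bar lying home in the vees. Leave the plain bar and everything else on the bench where they are.

Things in the scene. Friction and masses are not known exactly. Their poses are not given: they have to be found in the camera images.
- bar: the bar to mark: bare-metal cylinder, 26 mm diameter, 200 mm long, about 0.35 kg, a 30 mm blue band at each end. Origin at its middle on its axis; its y axis runs along its length (it may be rolled about y). Either end may go to the stop. It starts in one of the rack's two grooves, level, axis 50 mm above the bench
- rack: green rack, base 160 x 150 x 8 mm, fixed; origin under its centre. Two grooves along its y, at x = -40 and +40 mm. Each bar lies on two grey vees 20 mm wide at y = -55 and +55 mm, so 90 mm between them is free for fingers, down to the base plate
- home (a point): where the middle of the bar's axis must be when home, 60 mm above the bench, fixed to the fixture. y runs level along the vees towards the end stop, z up, x across the vees. Stop face at y = +100 mm, its top 90 mm above the bench
- fixture: marking fixture, fixed, aluminium base 160 x 250 x 15 mm; origin under its centre, point home at x 0, y +10, z +60 mm, same axes. Bar rests in two 90-degree steel vees, 30 mm wide, at y = -75 and +55 mm; flank tops 3 mm above the bar's axis, 21 mm either side. Fingers can straddle the bar only between the vees (y = -60 to +40 mm), down to the base
- marker (a point): lower end of the dark marker barrel (28 mm diameter, along the plunger axis), at x -19, y +80, z +30 mm from point home, with a point below it. It overhangs the vee from 66 to 94 mm beyond home along y, so a bar cannot be lowered straight in: lay it about 50 mm short of home, then slide it along +y beneath the marker
- plunger_top (a point): centre of the flat top of the round red plunger head (38 mm diameter, 12 mm thick). z points out of it along the plunger axis, 32 degrees from vertical, leaning to the fixture's -x; y is the fixture's y. When up it is at x -60, y +80, z +96 mm from point home. Press along -z of this frame, coming in along the axis
- lamp_front (a point): middle of the lower front edge of a black lamp bar (40 mm wide in y, 22 mm thick, running back along the fixture's +x) that hangs above and behind the plunger head: 55 mm above the top's centre, 15 mm to its +x. A gripper held vertical strikes it
- plunger (a joint): plunger travel in m: 0 up, 0.012 at its stop; a spring pushes it up, about 5 N at the start and 13 N at the stop
- plain_bar: plain bare-metal bar, same shape and frame as the blue-banded one but without bands, in the other groove of the rack; leave it
- cup: orange open cup, 56 mm across, 50 mm high, origin under its centre; leave it
- wrench: steel spanner lying at the far side; leave it
- socket: steel wrench socket, 32 mm across, 42 mm high, standing; leave it
- can: yellow can, 60 mm across, 160 mm high; leave it
- glove_box: purple carton, 120 x 230 x 80 mm; leave it
There are look-alikes about, which are no part of the job. Leave any orange look-alike of the bar alone.

How it is judged (in metres and radians):
On the way, in this order (a step that is already met when the one before it is completed fails the run):
1. the blue-banded bar lies home in the vees against the stop, let go by the fingers (distance between bar and home below 0.004 m and angle between the y axis of bar and the y axis of home, either way round below 0.03 rad and contact force between bar and the fingers below 0.1 N), for 0.2 s.
2. with the bar home, the plunger is pressed down to its stop (distance between bar and home below 0.004 m and angle between the y axis of bar and the y axis of home, either way round below 0.03 rad and value of joint plunger above 0.0108 m), for 0.1 s.
At the end, for the whole second after the job is handed in: the blue-banded bar lies still in the vees, its middle within 4 mm of home and its axis within 0.03 rad of the vees, and the plunger is back up (under 1.5 mm) (distance between bar and home below 0.004 m and angle between the y axis of bar and the y axis of home, either way round below 0.03 rad and value of joint plunger below 0.0015 m and linear speed of bar below 0.01 m/s); the robot touches nothing.
It fails at once if the marker is pressed by more than 4 mm while the bar is not home (value of joint plunger above 0.004 m and not (distance between bar and home below 0.004 m and angle between the y axis of bar and the y axis of home, either way round below 0.03 rad)).
It fails at once if another thing on the bench is moved by more than 20 mm (distance of any of plain_bar, cup, wrench, socket, can, glove_box from where it was at the start of the episode above 0.02 m).
It also fails if it takes over 50 s, if anything falls off the work surface, if the arm or the gripper's body presses on something with over 40 N, if the wrist force passes 120 N, or if a joint passes its speed limit or range.

## Robot

A 6-joint arm with a two-finger parallel gripper is mounted at the origin on the work surface. World frame = base frame: x ahead of the robot, y to its left, z up, the work surface at z = 0. Lengths are in mm, angles in degrees, forces in N, time in s.
With the tool pointing down it reaches from about 300 to 850 mm from the base axis. Payload 4.2 kg.
Tool frame: the origin (TCP) lies midway between the tips of the shut fingers; the grasp point (between the pads) lies 19 mm behind it; z points along the fingers, y is the line along which they close (so a half turn about z gives the same grasp; the last joint's range is limited). The gripper opens to 91 mm and grips with 3 to 60 N. Pads are 32 mm wide; open, the fingers measure 118 mm over their backs; the gripper's body (76 mm by 178 mm) begins 60 mm behind the grasp point.
Start: joints at [-66.349, 18.312, 89.639, -0, 72.044, -1.146], TCP at [241.169, -521.999, 192.976] pointing down, gripper open.
Joint ranges: [-177.97, 177.97], [-48.28, 115.42], [12.27, 149.76], [-77.06, 257.06], [2.81, 150.46], [-146.56, 146.56]. Speed limits (degrees/s): [147.25, 147.25, 180, 180, 180, 180].

## Interface

Orientations are given as [roll, pitch, yaw] about the fixed x, y, z axes, in that order (R = Rz(yaw) Ry(pitch) Rx(roll)).
In Python, from workcell import state, grab_frame, camera_model, workorder gives the robot as it stands.
- The arm moves only by the tool carry_out, never from a script. Its argument "commands" is a list of rows, each a list of 7 numbers: the turn, a rotation vector about the tool's x, y, z in degrees, then the shift along the tool's x, y, z in mm, then the opening, from -1 (shut) to 1 (fully open). In form: [[ax, ay, az, dx, dy, dz, hand], ...]. A call has 1 to 20 rows; each row is the pose to reach, as a shift and turn from the pose commanded when the call began, along the tool's axes at that moment; what a row does not reach only later rows make up. A row lasts 1/10 s, in which the tool goes at most 50 mm and 8.59 degrees, less where a joint would pass 70% of its speed; a pose out of reach is approached as far as the arm can. A call with a gripper value outside its range is refused whole. The fingers move at their own pace and stop on an object; "force" is the grip in N (left out, the last holds). Time passes only in rows, so rows that repeat a pose let the fingers close. It gives the time, the measured TCP pose, the force, the opening and the grip force at its end, in the units of the state.
- state(): the state, without advancing time (a new reading comes with each control period).
- grab_frame(name): name is "scene" or "side" or "wrist"; returns the picture (400x640x3 uint8, red, green, blue); there is no depth.
- camera_model(name): a dict with "fx", "fy", "cx", "cy" (pixels), "origin" and "rotation" of the camera in the world; the wrist camera has in their place "mount" (4x4, takes a point from camera to tool coordinates, whose origin is the TCP and whose axes are the flange's). Camera axes: x right, y up, looking along -z (the intrinsics and any distortion apply to the point x, -y, -z); pixel columns grow to the right and rows downward; lengths in mm; the calibration is good to about 2 mm. A picture is of the moment at which its call begins: read the wrist's pose just before it. camera_model takes no time and is no camera call.
- workorder.job_done(): hands the job in; it is judged then, once.
The state is a dict: "time_s": time; "qpos": joint angles; "qvel": joint speeds; "effort": joint torques, N m; "ee_pos": TCP position; "ee_rot": TCP orientation; "force": force on the tool from outside, world axes, zero at the start; "torque": the same for the moment, N m; "gripper_width": finger opening in mm; "gripper_force": force on a finger pad.
Only numpy, scipy, OpenCV 4.12 (cv2) and the standard library are available. Lean on these libraries where they do the work, as an engineer would, in place of code of your own. Each camera call takes 0.05 s, during which the arm holds its last target. There are 200 camera calls.

## Working session

There is one attempt and no reset: what is moved stays moved. The work goes in short steps, Python scripts to look and compute and a tool call to move; the robot and the scene stay as the last step left them, time stands still between calls to the robot, and variables do not carry over. Pictures are saved under pics/ and viewed, at most 10 in all, crops included, and the job is handed in when it is done.

Besides the shell and the picture viewer there is one more tool, called after "Request:" in YAML: its name, and indented under it one key for each argument. carry_out: Moves the arm, as the interface text tells. Its arguments: {"type":"object","properties":{"commands":{"type":"array"},"force":{"type":"number"}},"required":["commands"]}

```bash
mkdir -p pics; ls; python3 - <<'E'
from workcell import state, grab_frame, camera_model
import cv2,numpy as np
s=state();print({k:np.round(v,2).tolist() for k,v in s.items()})
for n in("scene","side","wrist"):
    cv2.imwrite(f"pics/{n}0.png",grab_frame(n)[:,:,::-1]);print(n,camera_model(n))
E
```

```text
pics
{'time_s': 0.0, 'qpos': [-66.35, 18.35, 89.71, 0.0, 72.04, -1.15], 'qvel': [0.01, -0.07, -0.03, 0.09, 0.08, 0.07], 'effort': [-0.0, -41.25, -23.2, 0.07, 0.05, -0.0], 'ee_pos': [240.95, -521.49, 192.13], 'ee_rot': [-179.9, -0.0, 24.8], 'force': [-0.06, -0.02, 0.48], 'torque': [0.01, 0.04, 0.0], 'gripper_force': 0.0, 'gripper_width': 91.2}
scene {'fx': 383.7052774657372, 'fy': 383.7052774657372, 'cx': 321.21536730213006, 'cy': 202.47575450817132, 'origin': array([1207.04293101, -644.4247205 ,  762.64981119]), 'rotation': array([56.2872883 , -0.67904426, 46.59350858])}
side {'fx': 501.8301636579772, 'fy': 501.8301636579772, 'cx': 324.49115568113166, 'cy': 199.6684464334099, 'origin': array([  190.75592931, -1039.47821448,  1467.52366358]), 'rotation': array([ 39.22311173,  -0.30093499, -17.50741819])}
wrist {'fx': 276.3509404108972, 'fy': 276.3509404108972, 'cx': 319.8426150453672, 'cy': 195.13797943306707, 'mount': array([[ 4.95978560e-04,  9.56481301e-01,  2.91793206e-01,
         8.45138305e+01],
       [ 9.99999863e-01, -4.26282863e-04, -3.02429609e-04,
         7.13903079e-01],
       [-1.64881823e-04,  2.91793316e-01, -9.56481382e-01,
        -1.91513927e+02],
       [ 0.00000000e+00,  0.00000000e+00,  0.00000000e+00,
         1.00000000e+00]])}
```

View pics/scene0.png

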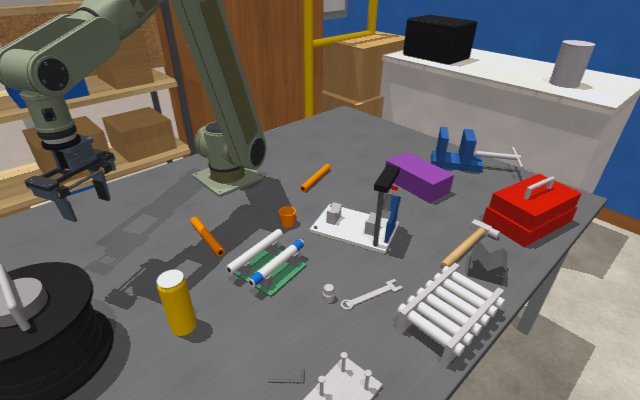

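View pics/side0.png

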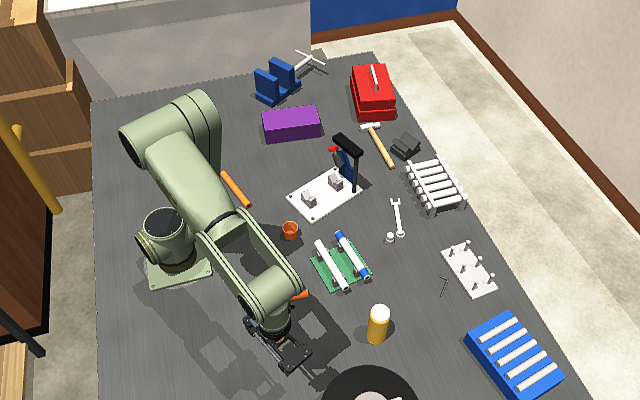

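The scene view shows the blue-banded bar at about (278,262) with the plain bar at (255,250). The fixture is at (355,228), with the stop at (392,220). In the side view the bar is at (352,255) and the fixture at (323,193). Next I cast rays.

```bash
cat > h.py <<'E'
import numpy as np,cv2
from scipy.spatial.transform import Rotation as R
from workcell import state,grab_frame,camera_model
def cam(n,s=None):
    m=camera_model(n)
    if n=="wrist":
        T=np.eye(4);T[:3,:3]=R.from_euler('xyz',s['ee_rot'],degrees=True).as_matrix();T[:3,3]=s['ee_pos']
        T=T@m['mount'];return m,T[:3,3],T[:3,:3]
    return m,np.array(m['origin']),R.from_euler('xyz',m['rotation'],degrees=True).as_matrix()
def ray(c,p):
    m,o,r=c;d=r@np.array([(p[0]-m['cx'])/m['fx'],-(p[1]-m['cy'])/m['fy'],-1]);return o,d
def onz(c,p,z):
    o,d=ray(c,p);return o+d*(z-o[2])/d[2]
def proj(c,X):
    m,o,r=c;q=r.T@(np.asarray(X)-o);return np.array([m['cx']-m['fx']*q[0]/q[2],m['cy']+m['fy']*q[1]/q[2]])
def tri(ca,a,cb,b):
    (o,d),(p,e)=ray(ca,a),ray(cb,b);d,e=d/np.linalg.norm(d),e/np.linalg.norm(e)
    t=np.linalg.lstsq(np.c_[d,-e],p-o,rcond=None)[0];x,y=o+t[0]*d,p+t[1]*e
    return (x+y)/2,np.linalg.norm(x-y)
def blobs(mask,roi,amin=15):
    x0,y0,x1,y1=roi;mm=np.zeros_like(mask,np.uint8);mm[y0:y1,x0:x1]=mask[y0:y1,x0:x1]
    n,l,st,c=cv2.connectedComponentsWithStats(mm);return [(st[i,4],c[i],l==i) for i in range(1,n) if st[i,4]>=amin]
E
python3 - <<'E'
from h import *
rois={"scene":((215,215,320,300),(300,195,410,255)),"side":((300,225,380,300),(275,155,370,225))}
for n,(ra,rf) in rois.items():
    im=cv2.imread(f"pics/{n}0.png");hsv=cv2.cvtColor(im,cv2.COLOR_BGR2HSV);c=cam(n);H,S,V=cv2.split(hsv)
    for a,ct,_ in blobs((abs(H.astype(int)-110)<12)&(S>120)&(V>60),ra,8): print(n,"blue",a,ct.round(1),onz(c,ct,52).round(1))
    g=((abs(H.astype(int)-70)<20)&(S>70)).astype(np.uint8)
    for nm,m,roi,z in(("rack",g,ra,8),("fix",((S<30)&(V>200)),rf,15)):
        b=blobs(m,roi,10)
        pts=np.vstack([np.argwhere(x[2])[:,::-1] for x in b]).astype(np.int32)
        h=cv2.convexHull(pts).reshape(-1,2); w=np.array([onz(c,p,z)[:2] for p in h],np.float32)
        print(n,nm,[x[0] for x in b],cv2.minAreaRect(w),"\n",np.c_[h,w.round(0)].astype(int).tolist())
    for a,ct,_ in blobs(((H<8)|(H>172))&(S>150)&(V>80),rf,5): print(n,"red",a,ct.round(1))
im=[cv2.resize(cv2.imread(f"pics/{n}0.png")[y:y+100,x:x+130],None,fx=6,fy=6)[:600,:780] for n,x,y in(("scene",300,155),("side",270,130))]
cv2.imwrite("pics/c.png",cv2.resize(np.vstack(im),(400*780//600,600)) if 0 else cv2.resize(np.hstack(im),(800,308)))
E
```

```text
scene blue 72 [298.2 243.9] [ 550.2 -102.5   52. ]
scene blue 101 [256.7 277.4] [ 579.7 -267.9   52. ]
scene rack [np.int32(404), np.int32(659)] ((538.390380859375, -196.30606079101562), (143.47103881835938, 153.79629516601562), 10.03385066986084) 
 [[306, 264, 592, -110], [305, 266, 596, -118], [303, 268, 599, -127], [293, 277, 607, -171], [277, 291, 618, -235], [271, 296, 621, -257], [270, 296, 619, -259], [266, 294, 607, -262], [261, 291, 589, -265], [242, 279, 519, -277], [233, 273, 482, -283], [235, 271, 479, -274], [263, 250, 460, -164], [278, 249, 486, -129], [280, 250, 494, -127], [305, 263, 587, -110]]
scene fix [np.int32(1260), np.int32(144)] ((567.9893188476562, 121.3044204711914), (247.91998291015625, 158.70980834960938), 22.087190628051758) 
 [[387, 245, 701, 120], [385, 250, 712, 97], [383, 250, 707, 93], [369, 246, 667, 76], [338, 237, 574, 38], [314, 230, 498, 7], [311, 229, 488, 4], [310, 228, 481, 5], [326, 208, 435, 121], [330, 204, 427, 148], [350, 209, 495, 177], [369, 214, 558, 203], [387, 219, 617, 225]]
side blue 56 [338.9 235. ] [ 545.4 -104.4   52. ]
side blue 64 [363.3 272.4] [ 574.4 -268.9   52. ]
side rack [np.int32(90), np.int32(491), np.int32(374)] ((521.0892333984375, -198.22804260253906), (159.43246459960938, 151.68016052246094), 9.956554412841797) 
 [[371, 274, 609, -259], [333, 292, 466, -285], [330, 293, 455, -285], [310, 259, 430, -141], [310, 258, 431, -137], [333, 248, 519, -122], [350, 241, 586, -111], [351, 242, 588, -116], [371, 272, 611, -251]]
side fix [np.int32(1753)] ((561.4391479492188, 121.59573364257812), (250.0965118408203, 160.22286987304688), 22.21622085571289) 
 [[362, 189, 707, 97], [361, 190, 701, 93], [343, 202, 617, 58], [317, 219, 502, 11], [312, 222, 480, 3], [311, 222, 477, 4], [300, 212, 452, 60], [286, 197, 421, 144], [286, 196, 422, 149], [287, 195, 427, 152], [290, 193, 440, 159], [326, 171, 604, 226], [331, 168, 628, 235], [335, 166, 646, 240]]
```

View pics/c.png

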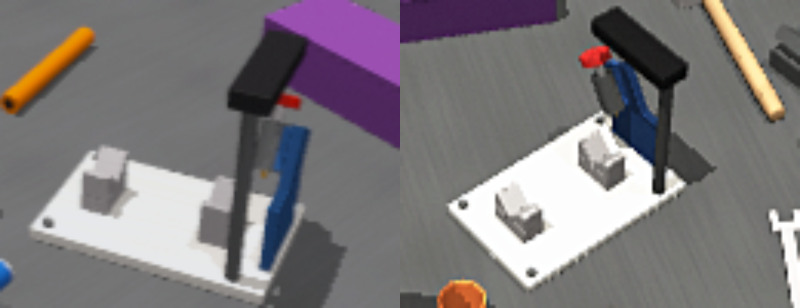

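The crops show the near vee, the far vee, the lamp on its post, the red head and the blue stop. The fixture y axis is at about 22° with its centre near (561,121). The bar is at about 100° with its middle near (562,-187). I move the wrist camera over the bar.

Request:
carry_out:
  commands:
    - [0, 0, 0, 0, 0, -40, 0.3]
    - [0, 0, -75, 432, -170, -30, 0.3]
    - [0, 0, -75, 432, -170, -30, 0.3]
    - [0, 0, -75, 432, -170, -30, 0.3]
    - [0, 0, -75, 432, -170, -30, 0.3]
    - [0, 0, -75, 432, -170, -30, 0.3]
    - [0, 0, -75, 432, -170, -30, 0.3]
    - [0, 0, -75, 432, -170, -30, 0.3]
    - [0, 0, -75, 432, -170, -30, 0.3]
    - [0, 0, -75, 432, -170, -30, 0.3]
    - [0, 0, -75, 432, -170, -8, 0.3]
    - [0, 0, -75, 432, -170, -8, 0.3]
    - [0, 0, -75, 432, -170, -8, 0.3]
    - [0, 0, -75, 432, -170, -8, 0.3]
    - [0, 0, -75, 432, -170, -8, 0.3]

```text
time_s: 1.65
ee_pos: [561.7, -187.8, 202.0]
ee_rot: [179.9, 0.1, 99.7]
force: [0.5, 0.5, -0.2]
gripper_width: 59.5
gripper_force: 0.0
```

```bash
cat >> h.py <<'E'
def delta(s,pos,rpy):
    a=R.from_euler('xyz',s['ee_rot'],degrees=True);b=R.from_euler('xyz',rpy,degrees=True)
    return (a.inv()*b).as_rotvec(degrees=True).round(1),a.inv().apply(np.array(pos)-s['ee_pos']).round(1)
def blue(im):
    H,S,V=cv2.split(cv2.cvtColor(im,cv2.COLOR_BGR2HSV));return (abs(H.astype(int)-110)<12)&(S>120)&(V>50)
E
python3 - <<'E'
from h import *
s=state();im=grab_frame("wrist")[:,:,::-1].copy();cv2.imwrite("pics/w1.png",im);c=cam("wrist",s)
print(s['time_s'],s['ee_pos'],s['ee_rot'],s['gripper_width'])
for a,ct,m in blobs(blue(im),(0,0,640,400),100):
    print(a,ct.round(1),onz(c,ct,60).round(1),cv2.minAreaRect(np.array([onz(c,p[::-1],55)[:2] for p in np.argwhere(m)],np.float32)))
E
```

```text
1.65 [ 561.722586   -187.75659858  202.04692854] [1.79922322e+02 6.18503085e-02 9.96887465e+01] 59.488375650589724
566 [320.5 113.4] [ 551.  -108.8   60. ] ((551.02978515625, -109.14840698242188), (24.948057174682617, 28.170883178710938), 9.720039367675781)
362 [321.  243.1] [ 579.7 -272.1   60. ] ((580.064208984375, -273.90814208984375), (24.571096420288086, 31.35086441040039), 9.675908088684082)
```

View pics/w1.png

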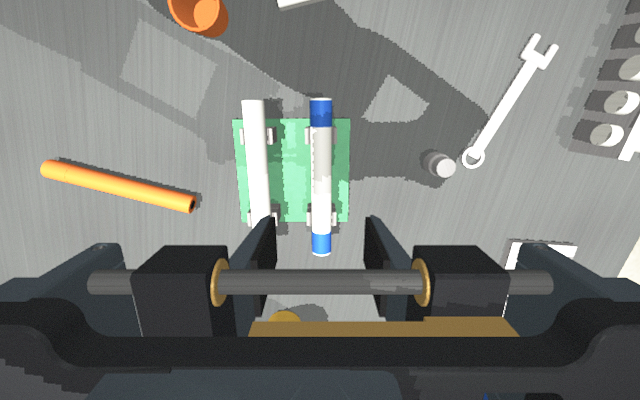

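The wrist view shows the blue-banded bar upright at column 321, with its bands at rows 113 and 243. The plain bar is to its left at column 256. The bar's middle is near (565,-190) at 100°, so I go down and grip.

Request:
carry_out:
  commands:
    - [0, 0, 0, -3, 3, 40, 0.3]
    - [0, 0, 0, -3, 3, 80, 0.3]
    - [0, 0, 0, -3, 3, 110, 0.3]
    - [0, 0, 0, -3, 3, 135, 0.3]
    - [0, 0, 0, -3, 3, 155, 0.3]
    - [0, 0, 0, -3, 3, 171, 0.3]
    - [0, 0, 0, -3, 3, 171, 0.3]
    - [0, 0, 0, -3, 3, 171, -1]
    - [0, 0, 0, -3, 3, 171, -1]
    - [0, 0, 0, -3, 3, 171, -1]
    - [0, 0, 0, -3, 3, 171, -1]
    - [0, 0, 0, -3, 3, 171, -1]
    - [0, 0, 0, -3, 3, 171, -1]
    - [0, 0, 0, -3, 3, 171, -1]
  force: 30

```text
time_s: 3.1
ee_pos: [563.5, -189.5, 30.6]
ee_rot: [-179.8, 0.0, 99.9]
force: [-4.6, -2.5, 5.6]
gripper_width: 24.5
gripper_force: 30.1
```

Request:
carry_out:
  commands:
    - [0, 0, 0, 0, 0, -40, -1]
    - [0, 0, 0, 0, 0, -80, -1]
    - [0, 0, 0, 0, 0, -130, -1]
    - [0, 0, 0, 0, 0, -170, -1]
    - [0, 0, -102, 284, -57, -170, -1]
    - [0, 0, -102, 284, -57, -170, -1]
    - [0, 0, -102, 284, -57, -170, -1]
    - [0, 0, -102, 284, -57, -170, -1]
    - [0, 0, -102, 284, -57, -170, -1]
    - [0, 0, -102, 284, -57, -170, -1]
    - [0, 0, -102, 284, -57, -170, -1]
    - [0, 0, -102, 284, -57, -170, -1]
    - [0, 0, -102, 284, -57, -170, -1]
    - [0, 0, -102, 284, -57, -170, -1]
    - [0, 0, -102, 284, -57, -170, -1]
    - [0, 0, -102, 284, -57, -170, -1]
    - [0, 0, -102, 284, -57, -170, -1]
    - [0, 0, -102, 284, -57, -170, -1]
    - [0, 0, -102, 284, -57, -170, -1]
    - [0, 0, -102, 284, -57, -170, -1]

```text
time_s: 5.1
ee_pos: [460.9, 81.2, 199.9]
ee_rot: [-180.0, -0.0, -158.3]
force: [0.2, -0.2, -2.8]
gripper_width: 24.8
gripper_force: 29.6
```

```bash
python3 - <<'E'
from h import *
s=state();im=grab_frame("wrist")[:,:,::-1].copy();cv2.imwrite("pics/w2.png",im);c=cam("wrist",s)
print(s['time_s'],s['ee_pos'],s['ee_rot'],s['gripper_width'],s['force'])
for n in("scene","side"): cv2.imwrite(f"pics/{n}1.png",grab_frame(n)[:,:,::-1])
E
```

```text
5.1 [460.94038421  81.21552165 199.88250158] [-1.79996252e+02 -6.69964884e-03 -1.58266435e+02] 24.7935692621081 [ 0.1850218  -0.20065679 -2.79116156]
```

View pics/w2.png

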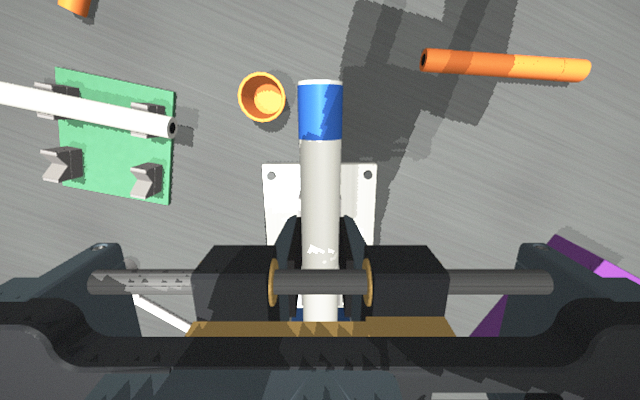

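The wrist view shows the bar held straight, with its near band at about (320,110). The fixture's -y edge lies behind it, with corners near (263,164) and (377,164). I measure those corners.

```bash
python3 - <<'E'
from h import *
s=dict(ee_pos=[460.94038421,81.21552165,199.88250158],ee_rot=[-179.996,-.0067,-158.266]);c=cam("wrist",s)
im=cv2.imread("pics/w2.png").astype(int);g=im.min(2)
# subpixel edges by max gradient
def edge(v,o): 
    d=np.abs(np.diff(v)); i=d.argmax(); w=d[max(0,i-1):i+2]; return o+max(0,i-1)+(w*np.arange(len(w))).sum()/w.sum()+.5
# end edge (rows), left side (cols)
E1=[(x,edge(g[155:172,x],155)) for x in list(range(267,293,3))+list(range(350,373,3))]
L=[(edge(g[y,255:270],255),y) for y in range(185,225,4)]
Rr=[(edge(g[y,370:385],370),y) for y in range(168,210,4)]
fx=np.array([np.cos(np.radians(22.1)),np.sin(np.radians(22.1))]);nx=np.array([fx[1],-fx[0]])
for n,P in(("end",E1),("L",L),("R",Rr)):
    w=np.array([onz(c,p,15)[:2] for p in P]);vx,vy,x,y=cv2.fitLine(w.astype(np.float32),cv2.DIST_HUBER,0,.01,.01).ravel()
    print(n,"angle",np.degrees(np.arctan2(vy,vx)).round(2),"along",np.median(w@fx).round(1),"across",np.median(w@nx).round(1),np.array(P).round(1).tolist()[::4])
f=np.array([561.4,121.6]);print("side-based centre along/across",f@fx,f@nx,"tcp",np.array(s['ee_pos'][:2])@fx,np.array(s['ee_pos'][:2])@nx)
# bar in hand: edges of band/bar near rows, and end
B=[(edge(g[y,285:310],285),edge(g[y,330:352],330)) for y in (145,160,175,190)];print(np.round(B,1).tolist())
H=np.mean([[onz(c,((a+b)/2,y),219)[:2]@nx] for (a,b),y in zip(B,(145,160,175,190))],0);print("bar across",H)
w=onz(c,(320,81),219)[:2];print("bar near end along",w@fx)
for n,roi in(("scene",(280,140,410,255)),("side",(275,120,370,225))):
    q=cv2.imread(f"pics/{n}0.png");Hh,S,V=cv2.split(cv2.cvtColor(q,cv2.COLOR_BGR2HSV))
    print(n,[(int(a),ct.round(1).tolist()) for a,ct,_ in blobs(((Hh<8)|(Hh>172))&(S>150)&(V>80),roi,5)])
E
```

```text
end angle -68.25 along 445.1 across 138.4 [[267.0, 163.4], [279.0, 163.4], [291.0, 163.4], [359.0, 163.4], [371.0, 163.3]]
L angle 22.85 along 502.4 across 179.8 [[262.4, 185.0], [263.4, 201.0], [264.6, 217.0]]
R angle 22.29 along 481.0 across 20.4 [[376.6, 168.0], [375.6, 184.0], [375.1, 200.0]]
side-based centre along/across 565.9020437691963 98.54641981242446 tcp 457.62971288388036 98.16845032066676
[[298.8, 340.9], [298.3, 340.5], [300.2, 340.3], [300.3, 339.6]]
bar across [98.49727781]
bar near end along 359.6737126806475
scene [(26, [393.7, 187.5])]
side [(24, [363.5, 120.5]), (52, [332.9, 148.1])]
```

Relative to the bar in hand, home is about 120 mm along and 1.6 mm across. I lower first, go forward to 44 mm short, then descend to just above the vees.

Request:
carry_out:
  commands:
    - [0, 0, -0.4, 0, -1.6, 45, -1]
    - [0, 0, -0.4, 0, -1.6, 85, -1]
    - [0, 0, -0.4, 0, -1.6, 110, -1]
    - [0, 0, -0.4, -30, -1.6, 110, -1]
    - [0, 0, -0.4, -60, -1.6, 110, -1]
    - [0, 0, -0.4, -76, -1.6, 110, -1]
    - [0, 0, -0.4, -76, -1.6, 110, -1]
    - [0, 0, -0.4, -76, -1.6, 125, -1]
    - [0, 0, -0.4, -76, -1.6, 140, -1]
    - [0, 0, -0.4, -76, -1.6, 150, -1]
    - [0, 0, -0.4, -76, -1.6, 155, -1]
    - [0, 0, -0.4, -76, -1.6, 155, -1]
    - [0, 0, -0.4, -76, -1.6, 155, -1]
  force: 30

```text
time_s: 6.55
ee_pos: [532.5, 108.0, 45.4]
ee_rot: [-180.0, 0.0, -157.8]
force: [0.5, -0.2, -2.1]
gripper_width: 24.9
gripper_force: 29.6
```

```bash
python3 - <<'E'
from h import *
s=state();print(s['time_s'],s['ee_pos'],s['ee_rot'],s['force'])
a=grab_frame("scene")[:,:,::-1][140:260,280:420];b=grab_frame("side")[:,:,::-1][120:240,260:400]
cv2.imwrite("pics/p3.png",cv2.resize(np.hstack([a,b]),(800,343),interpolation=cv2.INTER_CUBIC))
E
```

```text
6.55 [532.46441991 107.95758452  45.41700361] [-1.79985265e+02  4.81593871e-02 -1.57808477e+02] [ 0.46506088 -0.15249448 -2.11947232]
```

View pics/p3.png

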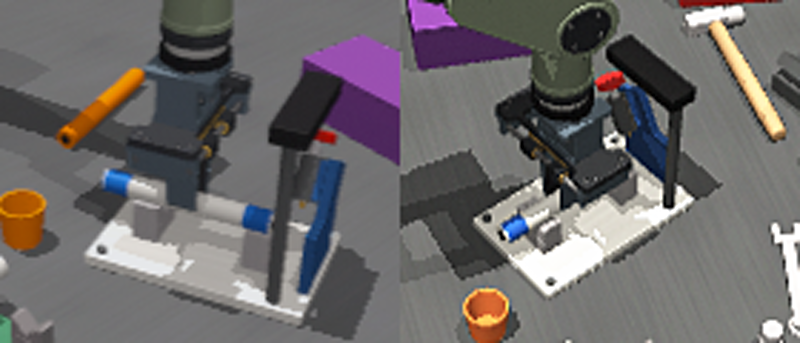

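The bar hangs just above both vees, with its end short of the marker. I lower it onto the vees.

Request:
carry_out:
  commands:
    - [0, 0, 0, 0, 0, 2, -1]
    - [0, 0, 0, 0, 0, 3.5, -1]
    - [0, 0, 0, 0, 0, 5, -1]
    - [0, 0, 0, 0, 0, 5, -1]
    - [0, 0, 0, 0, 0, 5, -1]
  force: 15

```text
time_s: 7.15
ee_pos: [532.3, 108.8, 40.9]
ee_rot: [179.9, 0.1, -157.8]
force: [-3.1, 2.7, 6.2]
gripper_width: 25.2
gripper_force: 15.2
```

Request:
carry_out:
  commands:
    - [0, 0, 0, -4, 1, 0, -1]
    - [0, 0, 0, -10, 1, 0, -1]
    - [0, 0, 0, -16, 1, 0, -1]
    - [0, 0, 0, -22, 1, 0, -1]
    - [0, 0, 0, -28, 1, 0, -1]
    - [0, 0, 0, -33, 1, 0, -1]
    - [0, 0, 0, -37, 1, 0, -1]
    - [0, 0, 0, -37, 1, 0, -1]

```text
time_s: 7.95
ee_pos: [563.1, 121.7, 40.6]
ee_rot: [180.0, -0.4, -157.8]
force: [-8.9, -2.2, 10.4]
gripper_width: 24.7
gripper_force: 15.5
```

Request:
carry_out:
  commands:
    - [0, 0, 0, -2, 0, -0.5, -1]
    - [0, 0, 0, -4, 0, -0.5, -1]
    - [0, 0, 0, -6, 0, -0.5, -1]
    - [0, 0, 0, -6, 0, -0.5, -1]

```text
time_s: 8.35
ee_pos: [569.6, 124.4, 40.6]
ee_rot: [180.0, -0.3, -157.8]
force: [-6.5, -2.4, 7.9]
gripper_width: 24.8
gripper_force: 15.3
```

Request:
carry_out:
  commands:
    - [0, 0, 0, -2, 0, 0, -1]
    - [0, 0, 0, -3, 0, 0, -1]
    - [0, 0, 0, -4, 0, 0, -1]
    - [0, 0, 0, -5, 0, 0, -1]
    - [0, 0, 0, -5, 0, 0, -1]

```text
time_s: 8.85
ee_pos: [573.4, 125.9, 40.6]
ee_rot: [180.0, -0.4, -157.8]
force: [-8.5, -1.8, 8.9]
gripper_width: 25.2
gripper_force: 15.3
```

Request:
carry_out:
  commands:
    - [0, 0, 0, -1, 0, 0, -1]
    - [0, 0, 0, -2, 0, 0, -1]
    - [0, 0, 0, -3, 0, 0, -1]
    - [0, 0, 0, -4, 0, 0, -1]
    - [0, 0, 0, -4, 0, 0, -1]

```text
time_s: 9.35
ee_pos: [573.7, 126.1, 40.4]
ee_rot: [180.0, -0.8, -157.8]
force: [-14.1, -5.8, 13.6]
gripper_width: 25.1
gripper_force: 15.5
```

The bar stopped against the stop, with the force rising to 15 N at the expected spot. I release it, go straight up and look.

Request:
carry_out:
  commands:
    - [0, 0, 0, -3, 0, 0, 0.2]
    - [0, 0, 0, -1, 0, 0, 0.2]
    - [0, 0, 0, 0, 0, 0, 0.2]
    - [0, 0, 0, 0, 0, 0, 0.2]
    - [0, 0, 0, 0, 0, -30, 0.2]
    - [0, 0, 0, 0, 0, -70, 0.2]
    - [0, 0, 0, 10, 0, -90, 0.2]
    - [0, 0, 0, 50, 0, -90, 0.2]
    - [0, 0, 0, 90, 0, -90, 0.2]
    - [0, 0, 0, 120, 0, -90, 0.2]
    - [0, 0, 0, 120, 0, -130, 0.2]
    - [0, 0, 0, 120, 0, -180, 0.2]
    - [0, 0, 0, 120, 0, -220, 0.2]
    - [0, 0, 0, 120, 0, -220, 0.2]
    - [0, 0, 0, 120, 0, -220, 0.2]

```text
time_s: 10.85
ee_pos: [469.2, 83.3, 261.0]
ee_rot: [-180.0, 0.1, -157.8]
force: [-0.5, -0.2, -0.5]
gripper_width: 55.0
gripper_force: 0.0
```

```bash
python3 - <<'E'
from h import *
s=state();print(s['time_s'],s['ee_pos'],s['ee_rot'],s['force'])
w=grab_frame("wrist")[:,:,::-1].copy();f=[grab_frame("scene")[:,:,::-1].copy(),grab_frame("side")[:,:,::-1].copy()]
for n,i in(("w4",w),("scene4",f[0]),("side4",f[1])): cv2.imwrite(f"pics/{n}.png",i)
a=f[0][140:260,280:420];b=f[1][100:220,260:400]
top=cv2.resize(np.hstack([a,b]),(640,274),interpolation=cv2.INTER_CUBIC)
cv2.imwrite("pics/p4.png",np.vstack([top,w[:320]]))
E
```

```text
10.85 [469.1865986   83.25625338 261.00957446] [-1.79963791e+02  1.16981699e-01 -1.57799066e+02] [-0.45648727 -0.16262716 -0.52436495]
```

View pics/p4.png

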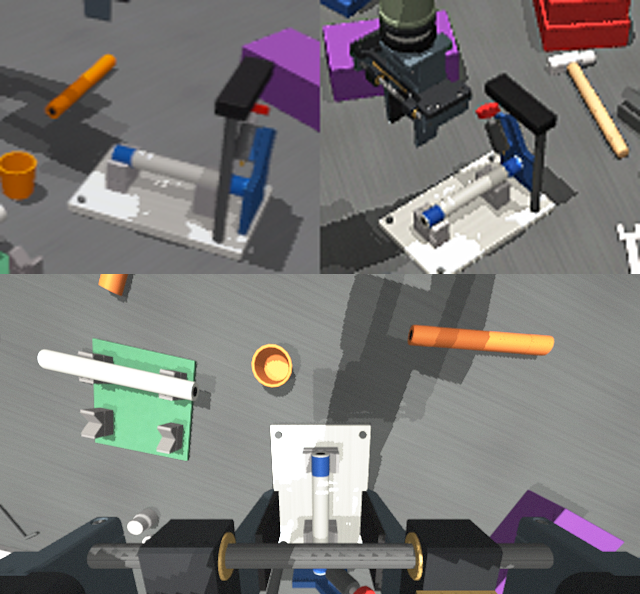

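The bar lies in both vees with its banded end at the blue stop, and nothing else has moved. The red head shows at about (488,110) in the side crop and (365,590) in the wrist strip. I check the predicted head position against the pixels.

```bash
python3 - <<'E'
from h import *
a=np.radians(22.1);Y=np.array([np.cos(a),np.sin(a),0]);X=np.array([Y[1],-Y[0],0]);Z=np.array([0,0,1.])
s=dict(ee_pos=[469.1865986,83.25625338,261.00957446],ee_rot=[-179.96379,.11698,-157.799066])
home=580*Y+100*X+60*Z;top=home-60*X+80*Y+96*Z;ax=Z*np.cos(np.radians(32))-X*np.sin(np.radians(32))
print("home",home.round(1),"top",top.round(1),"axis",ax.round(3))
ob={}
for n,f,roi in(("scene","scene4",(380,170,410,200)),("side","side4",(310,130,350,160)),("wrist","w4",(340,290,400,345))):
    q=cv2.imread(f"pics/{f}.png");H,S,V=cv2.split(cv2.cvtColor(q,cv2.COLOR_BGR2HSV));c=cam(n,s)
    bl=blobs(((H<8)|(H>172))&(S>150)&(V>70),roi,5)
    print(n,[(int(k),p.round(1).tolist()) for k,p,_ in bl],"pred",proj(c,top-6*ax).round(1),"px along +10Y,+10X",(proj(c,top+10*Y)-proj(c,top)).round(1),(proj(c,top+10*X)-proj(c,top)).round(1))
    for _,p,m in blobs(blue(q),{"scene":(320,190,400,250),"side":(285,150,370,210),"wrist":(300,150,345,215)}[n],15): print("  blue",p.round(1))
    print("  pred band ends",[proj(c,home+t*Y).round(1).tolist() for t in(-85,85)])
# tool pose candidates
tz=-ax;ty=Y;R_=np.c_[np.cross(ty,tz),ty,tz];print("rpy",R.from_matrix(R_).as_euler('xyz',degrees=True).round(2),"toolx",R_[:,0].round(3))
rpy=R.from_matrix(R_).as_euler('xyz',degrees=True)
print("standoff100",(top+100*ax).round(1),delta(s,top+100*ax,rpy))
E
```

```text
home [575.  125.6  60. ] top [626.6 211.2 156. ] axis [-0.199  0.491  0.848]
scene [(27, [393.6, 187.4])] pred [390.9 186.9] px along +10Y,+10X [3.2 0.7] [-0.9  1.5]
  blue [390.5 217.3]
  blue [333.2 207. ]
  pred band ends [[333.4, 207.7], [384.1, 221.1]]
side [(50, [333.0, 148.0])] pred [333.8 148. ] px along +10Y,+10X [ 2.1 -1.2] [1.8 1.5]
  blue [345.7 166.1]
  blue [309.5 193.9]
  pred band ends [[308.9, 194.6], [344.0, 172.7]]
wrist [(139, [364.4, 317.4])] pred [362.1 326.2] px along +10Y,+10X [-0.4  6.1] [-7.6 -0. ]
  blue [320.  192.4]
  pred band ends [[319.9, 188.7], [319.7, 287.6]]
rpy [-180.    32.   112.1] toolx [-0.319  0.786 -0.53 ]
standoff100 [606.6 260.3 240.8] (array([ 25.2, -24.9,  87.5]), array([-194.1,  112. ,   20.5]))
```

The prediction agrees with the red head in all views to about 2 mm across, and the lower scene match is explained by the lamp hiding part of it. I shut the fingers and go to 130 mm out on the plunger axis.

Request:
carry_out:
  commands:
    - [0, 0, 0, 0, 40, -20, -1]
    - [25.2, -24.9, 87.5, -194, 128, -5, -1]
    - [25.2, -24.9, 87.5, -194, 128, -5, -1]
    - [25.2, -24.9, 87.5, -194, 128, -5, -1]
    - [25.2, -24.9, 87.5, -194, 128, -5, -1]
    - [25.2, -24.9, 87.5, -194, 128, -5, -1]
    - [25.2, -24.9, 87.5, -194, 128, -5, -1]
    - [25.2, -24.9, 87.5, -194, 128, -5, -1]
    - [25.2, -24.9, 87.5, -194, 128, -5, -1]
    - [25.2, -24.9, 87.5, -194, 128, -5, -1]
    - [25.2, -24.9, 87.5, -194, 128, -5, -1]
    - [25.2, -24.9, 87.5, -194, 128, -5, -1]
    - [25.2, -24.9, 87.5, -194, 128, -5, -1]
    - [25.2, -24.9, 87.5, -194, 128, -5, -1]
    - [25.2, -24.9, 87.5, -194, 128, -5, -1]
    - [25.2, -24.9, 87.5, -194, 128, -5, -1]

```text
time_s: 12.6
ee_pos: [600.0, 274.4, 265.8]
ee_rot: [-179.8, 31.9, 112.2]
force: [-0.0, -0.9, 0.6]
gripper_width: 0.6
gripper_force: 0.0
```

```bash
python3 - <<'E'
from h import *
s=state();print(s['time_s'],s['ee_pos'],s['ee_rot'],s['force'],s['qpos'],s['gripper_width'])
w=grab_frame("wrist")[:,:,::-1].copy();f=grab_frame("side")[:,:,::-1][80:220,260:400]
top=np.array([626.6,211.2,156]);ax=np.array([-.199,.491,.848])
print(delta(s,top+20*ax,[180,32,112.1]),delta(s,top,[180,32,112.1]))
c=cam("wrist",s);print("pred",proj(c,top))
H,S,V=cv2.split(cv2.cvtColor(w,cv2.COLOR_BGR2HSV));print([(int(k),p.round(1).tolist()) for k,p,_ in blobs(((H<8)|(H>172))&(S>150)&(V>70),(0,0,640,400),30)])
cv2.imwrite("pics/p5.png",np.hstack([w,cv2.resize(f,(160,400))]))
E
```

```text
12.6 [600.02376391 274.41023495 265.83835754] [-179.8035682    31.94838249  112.22755875] [-0.04929343 -0.86007151  0.57943296] [ 39.37085048  28.97354292  69.947279   -30.3179953   91.47520161
  19.22342626] 0.5768093359959359
(array([-0.1, -0.1,  0.1]), array([ -0. ,   1.1, 109.5])) (array([-0.1, -0.1,  0.1]), array([-1.000e-01,  1.100e+00,  1.295e+02]))
pred [319.38021589 182.92540707]
[(2172, [620.8, 25.4]), (755, [320.4, 181.3])]
```

View pics/p5.png

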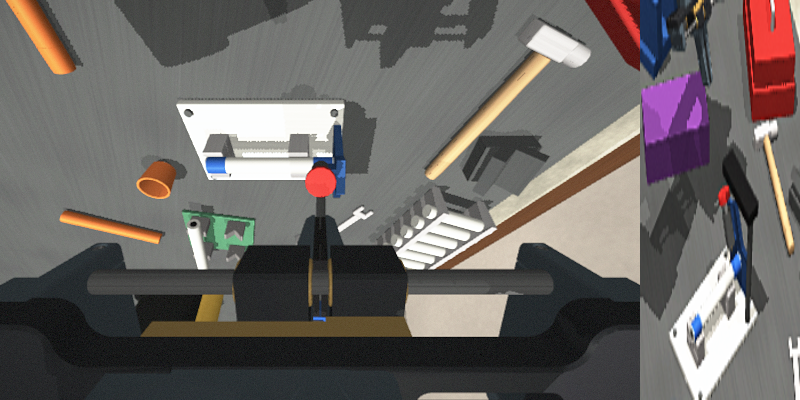

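The wrist view shows the red head at (320,181), within 2 px of the prediction and on the fingers' line. The fixture and bar are undisturbed. I advance along the axis.

Request:
carry_out:
  commands:
    - [0, 0, 0, 0, 1, 30, -1]
    - [0, 0, 0, 0, 1, 60, -1]
    - [0, 0, 0, 0, 1, 90, -1]
    - [0, 0, 0, 0, 1, 110, -1]
    - [0, 0, 0, 0, 1, 120, -1]
    - [0, 0, 0, 0, 1, 125, -1]
    - [0, 0, 0, 0, 1, 125, -1]

```text
time_s: 13.4
ee_pos: [625.8, 213.9, 159.7]
ee_rot: [-179.8, 32.0, 112.2]
force: [-0.5, -0.7, 1.3]
gripper_width: 0.3
gripper_force: 0.0
```

Request:
carry_out:
  commands:
    - [0, 0, 0, 0, 0, 2, -1]
    - [0, 0, 0, 0, 0, 4, -1]
    - [0, 0, 0, 0, 0, 6, -1]
    - [0, 0, 0, 0, 0, 8, -1]
    - [0, 0, 0, 0, 0, 8, -1]

```text
time_s: 13.9
ee_pos: [627.1, 209.9, 152.4]
ee_rot: [-179.8, 32.0, 112.2]
force: [0.4, 0.3, 0.6]
gripper_width: 0.5
gripper_force: 0.0
```

Request:
carry_out:
  commands:
    - [0, 0, 0, 0, 0, 1, -1]
    - [0, 0, 0, 0, 0, 2, -1]
    - [0, 0, 0, 0, 0, 3, -1]
    - [0, 0, 0, 0, 0, 3, -1]

```text
time_s: 14.3
ee_pos: [627.8, 208.4, 149.9]
ee_rot: [-179.8, 32.0, 112.2]
force: [-0.0, -0.3, -0.2]
gripper_width: 0.7
gripper_force: 0.0
```

```bash
python3 - <<'E'
from h import *
s=state();print(s['time_s'],s['ee_pos'],s['force'])
w=grab_frame("wrist")[:,:,::-1].copy();a=grab_frame("scene")[:,:,::-1];f=grab_frame("side")[:,:,::-1]
cv2.imwrite("pics/p6.png",np.hstack([cv2.resize(w[100:260,220:420],(400,320)),cv2.resize(f[100:200,290:390],(320,320),interpolation=cv2.INTER_CUBIC)]))
E
```

```text
14.3 [627.7599129  208.40813022 149.90336274] [-0.01073209 -0.29676644 -0.21167399]
```

View pics/p6.png

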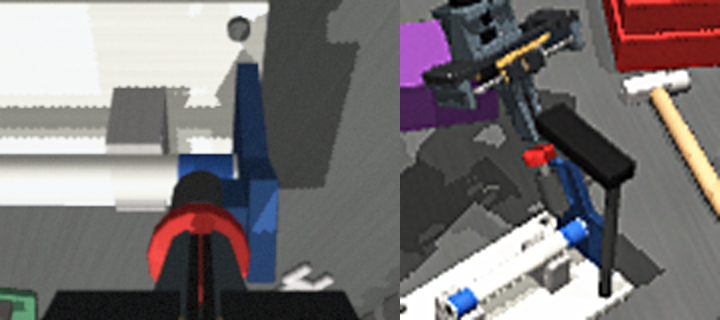

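The fingertips sit centred over the red head but show no contact force yet. I continue in small steps.

Request:
carry_out:
  commands:
    - [0, 0, 0, 0, 0, 1, -1]
    - [0, 0, 0, 0, 0, 2, -1]
    - [0, 0, 0, 0, 0, 3, -1]
    - [0, 0, 0, 0, 0, 3, -1]

```text
time_s: 14.85
ee_pos: [628.3, 206.9, 147.3]
ee_rot: [-179.8, 32.0, 112.2]
force: [-0.2, -0.7, -0.5]
gripper_width: 0.2
gripper_force: 0.0
```

```bash
python3 - <<'E'
from h import *
s=state();w=grab_frame("wrist")[:,:,::-1].copy();f=grab_frame("side")[:,:,::-1].copy();a=grab_frame("scene")[:,:,::-1].copy();print(s['ee_pos'],s['force'])
H,S,V=cv2.split(cv2.cvtColor(w,cv2.COLOR_BGR2HSV));m=((H<10)|(H>170))&(S>130)&(V>50)
for k,p,mm in blobs(m,(260,150,380,260),10):
    q=np.argwhere(mm);print("wrist",k,p.round(1),q.min(0),q.max(0))
c=cam("wrist",s);ax=np.array([-.199,.491,.848]);tip=s['ee_pos'];Y=np.array([.9265,.3762,0])
print("wrist tip",proj(c,tip),"+-19Y",proj(c,tip+19*Y),proj(c,tip-19*Y))
for n,i,r in(("side",f,(310,130,350,160)),("scene",a,(370,165,420,205))):
    H,S,V=cv2.split(cv2.cvtColor(i,cv2.COLOR_BGR2HSV));cc=cam(n)
    print(n,[(int(k),p.round(1)) for k,p,_ in blobs(((H<8)|(H>172))&(S>150)&(V>70),r,4)],"tip",proj(cc,tip),"head if touching",proj(cc,np.array(tip)-6*ax))
E
```

```text
[628.28710491 206.91573001 147.29209068] [-0.23195861 -0.66998294 -0.50585004]
wrist 900 [318.  219.6] [203 293] [254 344]
wrist tip [317.66274962 226.03705618] +-19Y [343.03073102 226.10729749] [292.30337057 225.96683868]
side [(55, array([332.9, 148.1]))] tip [334.04730358 148.92864396] head if touching [334.57402769 150.37597177]
scene [(27, array([393.6, 187.4]))] tip [390.67264045 188.14207348] head if touching [390.19970322 190.041268  ]
```

Request:
carry_out:
  commands:
    - [0, 0, 0, 0, 0, 1, -1]
    - [0, 0, 0, 0, 0, 2, -1]
    - [0, 0, 0, 0, 0, 3, -1]
    - [0, 0, 0, 0, 0, 3, -1]

```text
time_s: 15.4
ee_pos: [628.9, 205.5, 144.8]
ee_rot: [-179.8, 32.0, 112.2]
force: [-0.9, -0.2, 0.1]
gripper_width: 0.4
gripper_force: 0.0
```

```bash
python3 - <<'E'
from h import *
s=state();w=grab_frame("wrist")[:,:,::-1].copy();cv2.imwrite("pics/w7.png",w);f=grab_frame("side")[:,:,::-1].copy();a=grab_frame("scene")[:,:,::-1].copy();print(s['ee_pos'],s['force'])
H,S,V=cv2.split(cv2.cvtColor(w,cv2.COLOR_BGR2HSV));m=((H<10)|(H>170))&(S>130)&(V>50)
k,p,mm=max(blobs(m,(260,150,380,270),10),key=lambda t:t[0]);h=cv2.convexHull(np.argwhere(mm)[:,::-1].astype(np.int32));e=cv2.fitEllipse(h);print("ellipse",e,"box",cv2.boundingRect(h))
c=cam("wrist",s);ax=np.array([-.199,.491,.848]);tip=s['ee_pos']
print("tip px",proj(c,tip),"expected head dia",c[0]['fx']*38/-(c[2].T@(tip-c[1]))[2])
s5=dict(ee_pos=[600.02376391,274.41023495,265.83835754],ee_rot=[-179.8035682,31.94838249,112.22755875]);c5=cam("wrist",s5)
print("tri wrist-wrist",tri(c5,(320.4,181.3),c,e[0]));cs=cam("side")
print("tri side-w5",tri(cs,(333,148),c5,(320.4,181.3)),"side-wnow",tri(cs,(333,148),c,e[0]))
H,S,V=cv2.split(cv2.cvtColor(f,cv2.COLOR_BGR2HSV));print([(int(k),p.round(1)) for k,p,_ in blobs(((H<8)|(H>172))&(S>150)&(V>70),(310,130,350,160),4)])
A=cv2.resize(w[110:280,230:410],(424,400),interpolation=cv2.INTER_CUBIC);B=cv2.resize(a[150:240,340:425],(376,400),interpolation=cv2.INTER_CUBIC)
cv2.imwrite("pics/p7.png",np.hstack([A,B]))
E
```

```text
[628.92663597 205.47231678 144.79184618] [-0.94546472 -0.20622017  0.05464574]
ellipse ((318.97021484375, 230.0602264404297), (52.30974197387695, 52.615447998046875), 147.8869171142578) box (293, 204, 53, 53)
tip px [317.66275061 226.03705695] expected head dia 50.7301607050684
tri wrist-wrist (array([628.60806707, 209.22957285, 150.80604678]), np.float64(0.20204380883563322))
tri side-w5 (array([626.76628475, 209.87345069, 150.89603324]), np.float64(3.544696528164848)) side-wnow (array([626.62253311, 210.01825337, 150.8706558 ]), np.float64(3.2758862051995488))
[(52, array([332.9, 148.2]))]
```

View pics/p7.png

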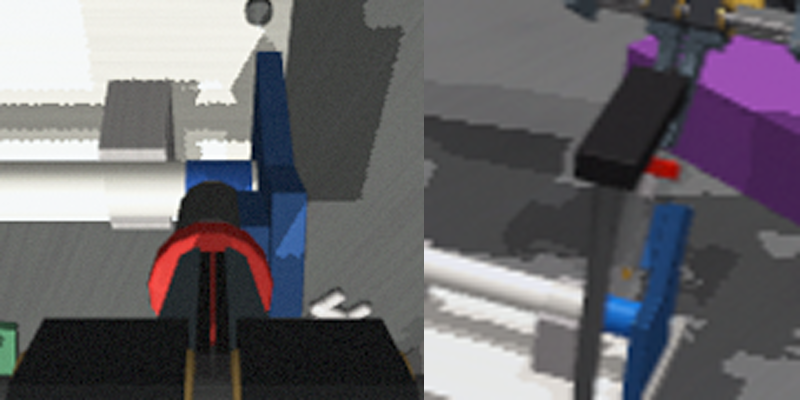

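The wrist crop shows the fingers over the head centre, and the head has not moved in the side view, so the tips have not touched yet. I continue in 1 mm rows.

Request:
carry_out:
  commands:
    - [0, 0, 0, 0, 0, 1, -1]
    - [0, 0, 0, 0, 0, 2, -1]
    - [0, 0, 0, 0, 0, 3, -1]
    - [0, 0, 0, 0, 0, 3, -1]

```text
time_s: 15.95
ee_pos: [629.5, 204.0, 142.2]
ee_rot: [-179.8, 32.0, 112.2]
force: [0.9, -0.2, -0.1]
gripper_width: 0.4
gripper_force: 0.0
```

Request:
carry_out:
  commands:
    - [0, 0, 0, 0, 0, 1, -1]
    - [0, 0, 0, 0, 0, 2, -1]
    - [0, 0, 0, 0, 0, 3, -1]
    - [0, 0, 0, 0, 0, 3, -1]

```text
time_s: 16.35
ee_pos: [630.1, 202.5, 139.7]
ee_rot: [-179.8, 32.0, 112.2]
force: [0.2, -0.4, 0.2]
gripper_width: 0.1
gripper_force: 0.0
```

```bash
python3 - <<'E'
from h import *
s=state();print(s['ee_pos'],s['force'],s['time_s'])
w=grab_frame("wrist")[:,:,::-1].copy();f=grab_frame("side")[:,:,::-1].copy();a=grab_frame("scene")[:,:,::-1].copy()
for n,i,r in(("side",f,(310,130,350,160)),("scene",a,(370,165,420,205)),("wrist",w,(260,150,380,270))):
    H,S,V=cv2.split(cv2.cvtColor(i,cv2.COLOR_BGR2HSV));print(n,[(int(k),p.round(1),cv2.boundingRect(mm.astype(np.uint8))) for k,p,mm in blobs(((H<10)|(H>170))&(S>130)&(V>50),r,4)])
# wrist column profile along a finger (left of slit), brightness & red-ness
for x in(312,318,324): print(x,[tuple(int(v) for v in w[y,x]) for y in range(200,236,3)])
E
```

```text
[630.08927211 202.5178168  139.69298231] [ 0.17394374 -0.35104686  0.22150424] 16.35
side [(45, array([332.9, 148.7]), (328, 145, 11, 7))]
scene [(29, array([393.4, 187.3]), (390, 185, 8, 5))]
wrist [(807, array([317.6, 224.3]), (292, 207, 55, 54))]
312 [(34, 38, 36), (31, 30, 27), (44, 43, 42), (15, 18, 85), (28, 32, 108), (39, 35, 53), (48, 42, 36), (46, 44, 37), (49, 45, 39), (46, 45, 37), (42, 38, 28), (40, 38, 31)]
318 [(30, 30, 30), (34, 30, 32), (56, 57, 62), (23, 23, 89), (30, 33, 117), (36, 40, 146), (10, 9, 3), (12, 14, 13), (22, 20, 15), (17, 19, 12), (13, 12, 13), (17, 18, 15)]
324 [(36, 32, 32), (33, 34, 34), (51, 51, 59), (26, 26, 89), (29, 33, 117), (35, 38, 147), (12, 14, 10), (23, 21, 23), (22, 20, 23), (17, 18, 18), (22, 22, 19), (12, 10, 13)]
```

Request:
carry_out:
  commands:
    - [0, 0, 0, 0, 0, 1, -1]
    - [0, 0, 0, 0, 0, 2, -1]
    - [0, 0, 0, 0, 0, 3, -1]
    - [0, 0, 0, 0, 0, 3, -1]

```text
time_s: 16.9
ee_pos: [630.7, 201.5, 137.8]
ee_rot: [-179.8, 32.0, 112.2]
force: [-2.5, 1.6, 2.7]
gripper_width: 0.5
gripper_force: 2.1
```

Contact has begun. I continue carefully.

Request:
carry_out:
  commands:
    - [0, 0, 0, 0, 0, 1, -1]
    - [0, 0, 0, 0, 0, 2, -1]
    - [0, 0, 0, 0, 0, 2, -1]

```text
time_s: 17.2
ee_pos: [631.2, 200.3, 135.9]
ee_rot: [-179.8, 32.0, 112.2]
force: [-2.2, 3.0, 4.6]
gripper_width: 0.3
gripper_force: 2.9
```

```bash
python3 - <<'E'
from h import *
s=state();print(s['ee_pos'],s['force'],s['torque'],s['gripper_force'],s['time_s'])
w=grab_frame("wrist")[:,:,::-1].copy();f=grab_frame("side")[:,:,::-1].copy();a=grab_frame("scene")[:,:,::-1].copy()
for n,i,r in(("side",f,(310,130,350,160)),("scene",a,(370,165,420,205)),("wrist",w,(260,150,380,270))):
    H,S,V=cv2.split(cv2.cvtColor(i,cv2.COLOR_BGR2HSV));print(n,[(int(k),p.round(1),cv2.boundingRect(mm.astype(np.uint8))) for k,p,mm in blobs(((H<10)|(H>170))&(S>130)&(V>50),r,4)])
E
```

```text
[631.1978409  200.33261576 135.87985138] [-2.23973797  2.99095312  4.63002233] [ 0.27850452  0.18560784 -0.09537533] 2.948345155455172 17.2
side [(42, array([333.3, 149.5]), (329, 146, 10, 7))]
scene [(31, array([393.2, 188.3]), (389, 186, 9, 5))]
wrist [(778, array([317. , 224.9]), (292, 208, 55, 54))]
```

Request:
carry_out:
  commands:
    - [0, 0, 0, 0, 0, 1, -1]
    - [0, 0, 0, 0, 0, 2, -1]
    - [0, 0, 0, 0, 0, 3, -1]
    - [0, 0, 0, 0, 0, 4, -1]
    - [0, 0, 0, 0, 0, 4, -1]

```text
time_s: 17.85
ee_pos: [631.9, 198.5, 132.7]
ee_rot: [-179.8, 32.0, 112.2]
force: [-2.7, 3.3, 6.3]
gripper_width: 0.3
gripper_force: 4.0
```

Request:
carry_out:
  commands:
    - [0, 0, 0, 0, 0, 1, -1]
    - [0, 0, 0, 0, 0, 2, -1]
    - [0, 0, 0, 0, 0, 3, -1]
    - [0, 0, 0, 0, 0, 3, -1]

```text
time_s: 18.25
ee_pos: [632.5, 197.2, 130.5]
ee_rot: [-179.9, 31.9, 112.2]
force: [-3.3, 4.1, 8.5]
gripper_width: 0.5
gripper_force: 4.8
```

Request:
carry_out:
  commands:
    - [0, 0, 0, 0, 0, 1, -1]
    - [0, 0, 0, 0, 0, 2, -1]
    - [0, 0, 0, 0, 0, 3, -1]
    - [0, 0, 0, 0, 0, 4, -1]
    - [0, 0, 0, 0, 0, 4, -1]

```text
time_s: 18.75
ee_pos: [633.0, 196.0, 128.2]
ee_rot: [-179.9, 31.9, 112.1]
force: [-6.1, 5.9, 11.6]
gripper_width: 0.6
gripper_force: 7.5
```

Request:
carry_out:
  commands:
    - [0, 0, 0, 0, 0, 1, -1]
    - [0, 0, 0, 0, 0, 2, -1]
    - [0, 0, 0, 0, 0, 2, -1]

```text
time_s: 19.05
ee_pos: [633.1, 196.0, 128.2]
ee_rot: [180.0, 31.9, 112.1]
force: [-11.3, 9.2, 19.8]
gripper_width: 0.8
gripper_force: 11.8
```

Request:
carry_out:
  commands:
    - [0, 0, 0, 0, 0, 1, -1]
    - [0, 0, 0, 0, 0, 1, -1]
    - [0, 0, 0, 0, 0, 1, -1]

```text
time_s: 19.35
ee_pos: [633.2, 195.9, 128.1]
ee_rot: [179.9, 31.9, 112.0]
force: [-13.1, 12.0, 23.5]
gripper_width: 0.3
gripper_force: 13.9
```

```bash
cat > red.py <<'E'
from h import *
s=state();print(s['ee_pos'],s['force'],s['torque'],s['gripper_force'],s['time_s'])
f=grab_frame("side")[:,:,::-1].copy();a=grab_frame("scene")[:,:,::-1].copy()
for n,i,r,rb in(("side",f,(310,130,350,165),(285,150,370,210)),("scene",a,(370,165,420,205),(320,190,400,250))):
    H,S,V=cv2.split(cv2.cvtColor(i,cv2.COLOR_BGR2HSV));print(n,[(int(k),p.round(1),cv2.boundingRect(mm.astype(np.uint8))) for k,p,mm in blobs(((H<10)|(H>170))&(S>130)&(V>50),r,4)],"blue",[p.round(1) for _,p,_ in blobs(blue(i),rb,15)])
E
python3 red.py
```

```text
[633.1755592  195.9423396  128.13631498] [-13.07375973  12.03085901  23.54623265] [-0.06906224  1.24292773 -0.70084805] 13.923717340221629 19.35
side [(43, array([333.8, 151.8]), (329, 148, 11, 7))] blue [array([346. , 166.4]), array([309.4, 193.9])]
scene [(33, array([391.9, 191.1]), (388, 189, 9, 5))] blue [array([390.7, 217.1]), array([333.2, 207. ])]
```

The head has moved by the full 12 mm in both views (side 148.1 to 151.8), with a hard stop in force, and the bar is unmoved. I retract along the axis.

Request:
carry_out:
  commands:
    - [0, 0, 0, 0, 0, -5, -1]
    - [0, 0, 0, 0, 0, -10, -1]
    - [0, 0, 0, 0, 0, -15, -1]
    - [0, 0, 0, 0, 0, -22, -1]
    - [0, 0, 0, 0, 0, -40, -1]
    - [0, 0, 0, 0, 0, -70, -1]
    - [0, 0, 0, 0, 0, -110, -1]
    - [0, 0, 0, 0, 0, -150, -1]
    - [0, 0, 0, 0, 0, -160, -1]
    - [0, 0, 0, 0, 0, -160, -1]
    - [0, 0, 0, 0, 0, -160, -1]
    - [0, 0, 0, 0, 0, -160, -1]

```text
time_s: 20.65
ee_pos: [602.0, 270.5, 257.2]
ee_rot: [-179.5, 32.0, 112.3]
force: [-0.2, 0.7, -0.5]
gripper_width: 0.5
gripper_force: 0.0
```

```bash
python3 red.py
```

```text
[602.03911808 270.54706314 257.24783532] [-0.22339425  0.6892151  -0.50744499] [0.36399698 0.0026759  0.01121167] 0.0 20.65
side [(59, array([333., 148.]), (328, 145, 11, 7))] blue [array([345.7, 166. ]), array([309.4, 193.9])]
scene [(31, array([393.6, 187.4]), (390, 185, 8, 6))] blue [array([390.6, 217.1]), array([333.2, 207. ])]
```

```bash
python3 -c "
from workcell import workorder;print(workorder.job_done())"
```

```text
the job is handed in; nothing more can be done
None
```

The blue-banded bar lies home against the stop, the plunger was pressed to its stop and sprang back up, nothing else was moved as far as I saw, and the job is handed in (no verdict came back).

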